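Clamp the suction pipe to the polishing base

ROBOT

A 7-joint arm with a two-finger parallel gripper is mounted at the origin on the work surface. World frame = base frame: x ahead of the robot, y to its left, z up, the work surface at z = 0. Lengths are in m, angles in rad, forces in N, time in s.
With the tool pointing down it reaches from about 0.425 to 0.925 m from the base axis. Payload 6.8 kg.
Tool frame: the origin (TCP) lies midway between the tips of the shut fingers; the grasp point (between the pads) lies 19 mm behind it; z points along the fingers, y is the line along which they close (so a half turn about z gives the same grasp; the last joint's range is limited). The gripper opens to 85 mm and grips with 20 to 120 N. Pads are 22 mm wide; open, the fingers measure 114 mm over their backs; the gripper's body (76 mm by 85 mm) begins 54 mm behind the grasp point. The pads swing forward as they close: fully open they stand 13 mm farther back than shut.
Start: joints at [1.198, 0.477, 0.022, 1.555, -0.011, 1.109, -0.083], TCP at [0.177, -0.651, 0.231] pointing down, gripper open.
Joint ranges: [-2.96, 2.96], [-0.34, 2.1], [-1.41, 1.46], [0.24, 2.44], [-1.37, 4.51], [0.17, 1.92], [-2.96, 2.96]. Speed limits (rad/s): [2.39, 2.39, 3.14, 3.14, 3.14, 3.14, 3.14].

INTERFACE

Orientations are given as a unit quaternion [w, x, y, z].
In Python, from station import * gives the robot as it stands.
- The arm moves only by the shell command python3 -m creep 'ROWS' [FORCE]. ROWS is JSON, a list of rows, each a list of 7 numbers: the gripper command: -1 is shut, 1 is fully open, values between are in proportion, then the shift along the world's x, y, z in mm, then the turn, a rotation vector about the world's x, y, z in rad. A call has 1 to 5 rows; each row shifts and turns the commanded pose from where the row before left it; what a row does not reach is not made up. A row lasts 1/8 s, in which the tool goes at most 62.5 mm and 10.7 degrees, less where a joint would pass 70% of its speed; a pose out of reach is approached as far as the arm can. A call is refused whole if a number of a shift passes 62.5 or a number of a turn 0.188, either way. A call with a gripper value outside its range is refused whole. The fingers move at their own pace and stop on an object; FORCE is the grip in N (left out, the last holds). Time passes only in rows, so rows that do not move let the fingers close. It gives the time, the measured TCP pose, the force, the opening and the grip force at its end, in the units of the state.
- get_obs(): the state, without advancing time (a new reading comes with each control period).
- read_camera(name): name is "scene" or "top" or "wrist"; returns (picture, depth): 400x640x3 uint8, red, green, blue; 400x640 float32, m along the optical axis (not along the pixel's ray), 0 where there is no reading.
- camera_params(name): a dict with "intrinsics" (3x3 intrinsics, pixels), "cam_to_world" (4x4, takes a point from camera to world coordinates); the wrist camera has in their place "mount" (4x4, takes a point from camera to tool coordinates, whose origin is the TCP and whose axes are the flange's). Camera axes: x right, y up, looking along -z (the intrinsics and any distortion apply to the point x, -y, -z); pixel columns grow to the right and rows downward; lengths in m; the calibration is good to about 2 mm. A picture is of the moment at which its call begins: read the wrist's pose just before it. camera_params takes no time and is no camera call.
- hand_in(): hands the job in; it is judged then, once.
The state is a dict: "t": time; "q": joint angles; "joint_vel": joint speeds; "joint_torque": joint torques, N m; "eef_pos": TCP position; "tool_rot": TCP orientation; "contact_force": force on the tool from outside, world axes, zero at the start; "torque": the same for the moment, N m; "gripper_width": opening from 0.0 (shut) to 1.0 (fully open); "grasp_force": force on a finger pad.
Only numpy, scipy, OpenCV 4.12 (cv2) and the standard library are available. Lean on these libraries where they do the work, as an engineer would, in place of code of your own. Each camera call takes 0.05 s, during which the arm holds its last target. There are 200 camera calls.

TASK

Slide the loose flanged pipe along its cradle until its flange meets the fixed flange, then swing the red hinged clamp ring over both flanges until it is fully closed. With the ring closed, fold its black latch lever all the way in against the ring so that it hooks under the yellow catch. Leave the brass ring, jar and cup where they stand.

Things in the scene. Friction and masses are not known exactly. Their poses are not given: they have to be found in the camera images.
- ring_centre (a point): Fixed point on the clamp ring's axis at the face of the fixed flange, 130 mm above the bench. y runs along the pipe axis, from the fixed flange towards the loose pipe; x is level, from the ring's hinge to its latch side; z is up. Fixed flange: 60 mm diameter, 6 mm thick (y -6 to 0), on a 38 mm stub. Lower half ring: fixed, outer radius 43 mm, y -14 to 14.
- base: The fixed suction base: teal housing with steel tray, 200 mm (x) by 410 mm (y -185 to 225), tray top 60 mm above the bench. Origin on the bench right below ring_centre, same axes. The stub comes out of a dark teal block, x -50 to 50, y -175 to -85, top 175 mm above the bench, with a handwheel on it up to 201 mm.
- cradle (a point): Fixed point on the pipe axis at the middle of the cradle, 104 mm along y from ring_centre, same axes. The cradle is a V of two white strips, y 1 to 206 mm from ring_centre; its upper edges lie 17 mm below the axis and 27 mm to each side; open above and at its far end.
- catch (a point): Middle of the yellow catch ledge, fixed on the latch side of the lower half ring: 38 mm to +x and 34 mm below ring_centre. It is 8 mm high, 16 mm wide and reaches 47 mm to +x of ring_centre. Same axes.
- jaw_hinge (a point): Fixed point on the hinge axis of the red upper half ring: 48 mm to the -x side of ring_centre, same height, mid-width. Same axes as ring_centre; the hinge axis runs along y.
- jaw (a joint): Angle (rad) of the red half ring: 0 closed on the flanges, larger is swung up and back towards -x of ring_centre; stop 1.75, starts at 1.2 to 1.5. The hinge is stiff (0.2 N m): it stays where it is left and must be pushed all the way. Its side cheeks straddle both flanges with about 3 mm play (they draw it in by the last 1 or 2 mm), so it cannot close unless the loose flange is home.
- jaw_crown (a point): Point on the outside of the red half ring at the middle of its arch: 43 mm straight above ring_centre when closed, moves with it. The arch has outer radius 43 mm, inner 33.5 mm (24 mm at its two side cheeks), is 28 mm wide along y, weighs 0.22 kg; its centre is 48 mm from the hinge.
- latch (a joint): Angle (rad) of the black latch lever on the free end of the red half ring: 0 is latched, lying along the ring's +x side, pointing straight down when the ring is closed; larger is folded outward; stop 1.4, starts at 1.05 to 1.3. Stiff pivot (0.05 N m): stays where it is left; 1 to 2 N at its middle moves it.
- latch_tip (a point): Free end of the black lever, mid-width, 56 mm from its pivot. With the ring closed the pivot is 48 mm to +x and 4 mm above ring_centre. The lever is 26 mm wide (y), 6 mm thick; latched, its outer face is 8 mm outside the pivot. A steel claw at its tip passes under the yellow catch and locks the ring, but only if the ring is fully closed.
- pipe_mid (a point): Centre (on the axis, half-way along) of the loose aluminium pipe: 120 mm long, 38 mm tube with a blue band, a flange 60 mm in diameter and 6 mm thick at each end, 0.3 to 0.55 kg. Its y axis is its long axis. It lies in the cradle on its flanges, 25 to 60 mm from the fixed flange at the start; home is its centre 60 mm along y from ring_centre. Slides with 2 to 6 N.
- pipe: The loose pipe itself (see pipe_mid); its origin is the same point.
- bezel: Bystander: polished brass ring, 90 mm outside diameter, 32 mm high, standing flat on the bench; origin at its underside centre.
- jar: Bystander: jar 64 mm in diameter, 75 mm high on the bench; origin at its underside centre.
- cup: Bystander: white cup 72 mm in diameter, 80 mm high on the bench; origin at its underside centre.
Not all that is in view belongs to the job. What is meant by the pipe is not purple, and is the smaller of those in its own colour.

How it is judged:
On the way, in this order (a step that is already met when the one before it is completed fails the run):
1. the loose flange meets the fixed flange while the ring is still open (y of pipe_mid in the frame of ring_centre between 0.057 and 0.064 m and angle between the y axis of pipe_mid and the y axis of ring_centre, either way round below 0.05 rad and z of pipe_mid in the frame of ring_centre between -0.006 and 0.006 m and value of joint jaw above 0.5 rad), for 0.2 s.
2. the ring is fully closed over both flanges, the latch still open (y of pipe_mid in the frame of ring_centre between 0.057 and 0.064 m and angle between the y axis of pipe_mid and the y axis of ring_centre, either way round below 0.05 rad and z of pipe_mid in the frame of ring_centre between -0.006 and 0.006 m and value of joint jaw below 0.06 rad and value of joint latch above 0.4 rad), for 0.1 s.
3. the latch lever is folded in under the catch (value of joint jaw below 0.06 rad and value of joint latch below 0.12 rad), for 0.2 s.
At the end, for the whole second after the job is handed in: The loose pipe lies in line with the fixed stub with its flange within 4 mm of the fixed flange, the ring is closed (within 0.06 rad), the latch lever is folded in (within 0.12 rad), and everything is at rest (all of step 3 and y of pipe_mid in the frame of ring_centre between 0.057 and 0.064 m and angle between the y axis of pipe_mid and the y axis of ring_centre, either way round below 0.05 rad and z of pipe_mid in the frame of ring_centre between -0.006 and 0.006 m and linear speed of pipe below 0.02 m/s); the robot touches nothing.
It fails at once if the brass ring is pushed away (more than 30 mm) or tipped (distance of bezel from where it was at the start of the episode above 0.03 m or angle between bezel's own z axis and vertical above 0.5 rad).
It fails at once if the jar is pushed away (more than 30 mm) or tipped (distance of jar from where it was at the start of the episode above 0.03 m or angle between jar's own z axis and vertical above 0.5 rad).
It fails at once if the cup is pushed away (more than 30 mm) or tipped (distance of cup from where it was at the start of the episode above 0.03 m or angle between cup's own z axis and vertical above 0.5 rad).
It also fails if it takes over 54 s, if anything falls off the work surface, if the arm or the gripper's body presses on something with over 40 N, if the wrist force passes 120 N, or if a joint passes its speed limit or range.

## Working session

There is one attempt and no reset: what is moved stays moved. The work goes in short steps, Python scripts to look and compute and a shell command to move; the robot and the scene stay as the last step left them, time stands still between calls to the robot, and variables do not carry over. Pictures are saved under pics/ and viewed, at most 10 in all, crops included, and the job is handed in when it is done.

```bash
ls; mkdir -p pics; python3 - <<'E'
from station import *
import cv2,numpy as np
o=get_obs();print(o['t'],o['eef_pos'],o['tool_rot'],o['gripper_width'])
for n in("scene","top"):
    p,d=read_camera(n);cv2.imwrite(f'pics/{n}0.png',p[:,:,::-1]);np.savez(f'{n}0.npz',p=p,d=d)
    c=camera_params(n);print(n,np.round(c['intrinsics'],1).tolist(),np.round(c['cam_to_world'],3).tolist(),[k for k in c], (d>0).mean())
c=camera_params('wrist');print(c)
E
```

```text
pics
0.0 [ 0.17648213 -0.65090421  0.23031575] [-9.02744770e-04  9.91246611e-01  1.32020066e-01 -2.10644649e-04] 0.997327855366103
scene [[417.8, 0.0, 325.0], [0.0, 417.8, 194.1], [0.0, 0.0, 1.0]] [[0.5, -0.705, 0.503, 1.089], [0.866, 0.41, -0.287, -0.276], [-0.004, 0.579, 0.815, 0.958], [0.0, 0.0, 0.0, 1.0]] ['intrinsics', 'cam_to_world'] 0.99632421875
top [[385.4, 0.0, 323.3], [0.0, 385.4, 198.2], [0.0, 0.0, 1.0]] [[0.015, 0.995, -0.1, 0.443], [-1.0, 0.016, 0.015, 0.051], [0.016, 0.099, 0.995, 1.041], [0.0, 0.0, 0.0, 1.0]] ['intrinsics', 'cam_to_world'] 0.9959921875
{'intrinsics': array([[296.93220976,   0.        , 325.0737763 ],
       [  0.        , 296.93220976, 201.74596385],
       [  0.        ,   0.        ,   1.        ]]), 'mount': array([[-5.72054070e-04,  9.50956060e-01,  3.09325466e-01,
         7.94799506e-02],
       [ 9.99999534e-01,  3.03301767e-04,  9.16921434e-04,
         1.58241308e-03],
       [ 7.78133035e-04,  3.09325846e-01, -9.50955791e-01,
        -1.42215205e-01],
       [ 0.00000000e+00,  0.00000000e+00,  0.00000000e+00,
         1.00000000e+00]])}
```

View pics/scene0.png

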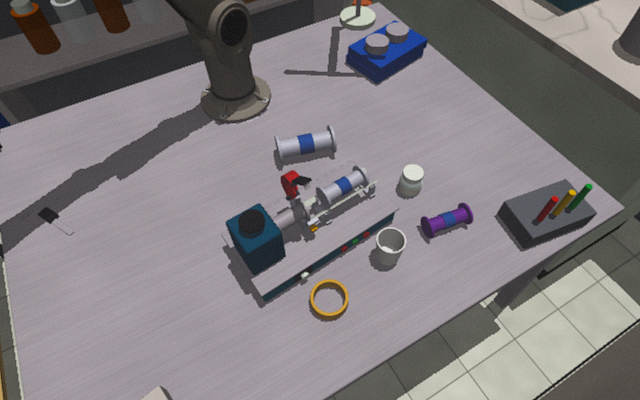

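View pics/top0.png

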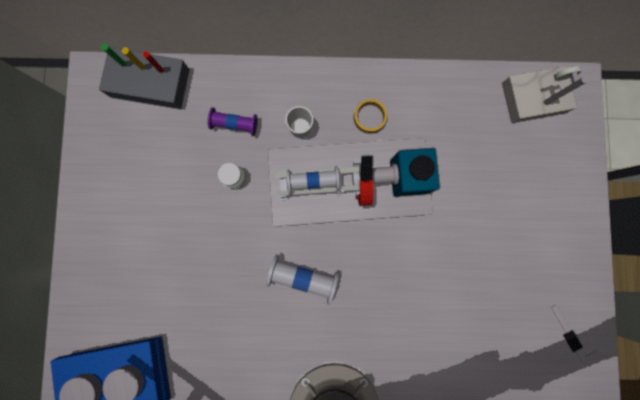

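Candidates for the pipe in the top view: the aluminium pipe in the cradle (310,180), a bigger aluminium pipe lying on the bench (303,279), and a purple pipe (233,122). By the description it is the smaller aluminium one, (310,180) in top and (343,187) in scene. The red jaw is at top (367,190), with the black lever at (366,163).

```bash
cat > h.py <<'E'
from station import *
import cv2,numpy as np
from scipy.spatial.transform import Rotation as R
def cloud(n,p=None,d=None):
    c=camera_params(n)
    if p is None:
        o=get_obs();p,d=read_camera(n)
    if 'mount' in c:
        T=np.eye(4);T[:3,:3]=R.from_quat(np.roll(o['tool_rot'],-1)).as_matrix();T[:3,3]=o['eef_pos'];T=T@c['mount']
    else:T=c['cam_to_world']
    K=c['intrinsics'];v,u=np.mgrid[:400,:640]
    P=np.stack([(u-K[0,2])/K[0,0]*d,-(v-K[1,2])/K[1,1]*d,-d],-1)
    return p,d,P@T[:3,:3].T+T[:3,3]
E
python3 - <<'E'
from h import *
crops=[]
for n,b in(("top",(255,120,445,235)),("scene",(220,150,400,300))):
    f=np.load(n+'0.npz');p,d,P=cloud(n,f['p'],f['d'])
    x0,y0,x1,y1=b;roi=np.zeros(d.shape,bool);roi[y0:y1,x0:x1]=1
    if n=='top': crops.append(cv2.resize(p[y0:y1,x0:x1,::-1],None,fx=4,fy=4,interpolation=cv2.INTER_CUBIC))
    z=P[...,2]
    m=roi&(z>.052)&(z<.068)&(d>0)
    r=cv2.minAreaRect((P[m][:,:2]*1000).astype(np.float32));print(n,'tray z',np.median(z[m]),r)
    hsv=cv2.cvtColor(p,cv2.COLOR_RGB2HSV);h,s,vv=hsv[...,0],hsv[...,1],hsv[...,2]
    for name,mm in(('blueband',(h>100)&(h<125)&(s>120)&(z>.12)&roi),('red',((h<6)|(h>174))&(s>150)&(vv>60)&(z>.1)&roi),('yellow',(h>20)&(h<32)&(s>150)&roi),('black',(vv<45)&roi&(z>.15)),('tealtop',(z>.165)&(z<.182)&roi&(h>85)&(h<105))):
        q=P[mm]
        if len(q)>3:print(name,len(q),'med',np.round(np.median(q,0),3),'lo',np.round(np.percentile(q,3,0),3),'hi',np.round(np.percentile(q,97,0),3))
cv2.imwrite('pics/crop.png',crops[0])
E
```

```text
top tray z 0.06035376714905549 ((622.1034545898438, -27.283096313476562), (273.1015930175781, 409.6748352050781), 5.298766136169434)
blueband 206 med [0.576 0.06  0.149] lo [ 0.549 -0.205  0.139] hi [0.634 0.076 0.202]
red 323 med [ 0.539 -0.053  0.214] lo [ 0.517 -0.067  0.177] hi [ 0.563 -0.04   0.225]
yellow 88 med [ 0.736 -0.081  0.031] lo [ 0.729 -0.124  0.023] hi [ 0.757 -0.049  0.035]
black 809 med [ 0.593 -0.164  0.202] lo [ 0.548 -0.201  0.156] hi [ 0.623 -0.04   0.26 ]
tealtop 1135 med [ 0.588 -0.166  0.175] lo [ 0.55  -0.22   0.169] hi [ 0.647 -0.136  0.178]
scene tray z 0.05919374697618518 ((536.555419921875, -18.585845947265625), (445.8624267578125, 419.3787536621094), 77.62419128417969)
blueband 840 med [ 0.607 -0.168  0.173] lo [ 0.558 -0.223  0.14 ] hi [0.649 0.074 0.177]
red 186 med [ 0.544 -0.056  0.21 ] lo [ 0.528 -0.069  0.139] hi [ 0.565 -0.043  0.219]
yellow 77 med [ 0.741 -0.057  0.032] lo [ 0.631 -0.124  0.028] hi [ 0.797 -0.042  0.101]
black 565 med [ 0.604 -0.177  0.2  ] lo [ 0.575 -0.206  0.156] hi [ 0.652 -0.045  0.259]
tealtop 1023 med [ 0.623 -0.187  0.174] lo [ 0.557 -0.223  0.168] hi [ 0.651 -0.138  0.177]
```

View pics/crop.png

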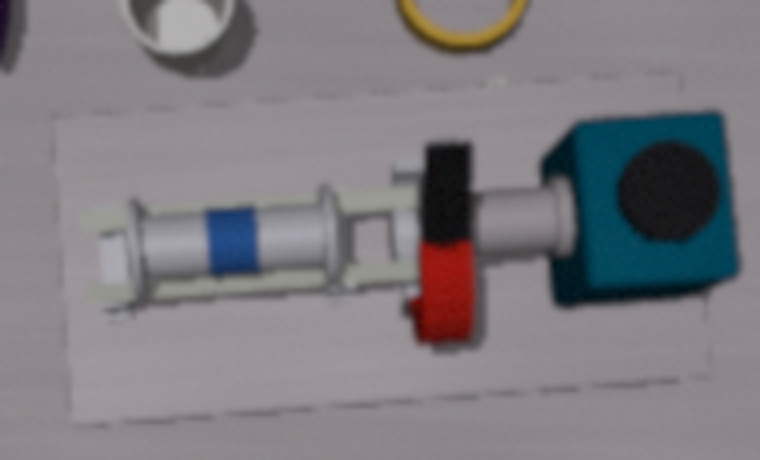

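```bash
python3 - <<'E'
from h import *
f=np.load('top0.npz');p,d,P=cloud('top',f['p'],f['d']);z=P[...,2]
g=np.load('scene0.npz');ps,ds,Q=cloud('scene',g['p'],g['d'])
m=((z>.054)&(z<.066)).astype(np.uint8);m[:120]=0;m[235:]=0;m[:,:260]=0;m[:,440:]=0
m=cv2.morphologyEx(m,cv2.MORPH_OPEN,np.ones((3,3)))
n,l,st,_=cv2.connectedComponentsWithStats(m);k=1+st[1:,4].argmax()
r=cv2.minAreaRect((P[l==k][:,:2]*1000).astype(np.float32));print(r)
a=np.radians(r[2]); a=a if a<np.pi/4 else a-np.pi/2
ey=np.array([-np.sin(a),np.cos(a)]);ex=np.array([ey[1],-ey[0]])
c=np.array(r[0])/1000-0.02*ey;print('yaw',a,'ring',c)
np.savez('fr.npz',a=a,c=c)
for nm,pp,C in(('top',p,P),('scene',ps,Q)):
    L=np.stack([(C[...,:2]-c)@ex,(C[...,:2]-c)@ey,C[...,2]-.13],-1)*1000
    hsv=cv2.cvtColor(pp,cv2.COLOR_RGB2HSV);h,s,v=[hsv[...,i].astype(int) for i in range(3)]
    box=(abs(L[...,0])<110)&(L[...,1]>-80)&(L[...,1]<215)&(L[...,2]>-60)
    for name,mm in(('tray',abs(L[...,2]+70)<5),('blue',(h>100)&(h<125)&(s>100)&(L[...,1]>20)),('red',((h<6)|(h>174))&(s>150)),('yellow',(h>18)&(h<34)&(s>130)),('black',(v<45)&(L[...,2]>20)),('flangetop',(L[...,2]>23)&(L[...,2]<34)&(L[...,1]>16)&(s<60)),('tube',(L[...,2]>10)&(L[...,2]<22)&(L[...,1]>16)&(s<60)),('stub',(L[...,2]>10)&(L[...,2]<22)&(L[...,1]<-16)&(s<60))):
        q=L[mm&box] if name!='tray' else L[mm&(abs(L[...,0])<150)&(abs(L[...,1])<250)]
        if len(q)>3:print(nm,name,len(q),'med',np.round(np.median(q,0)),'lo',np.round(np.percentile(q,2,0)),'hi',np.round(np.percentile(q,98,0)))
        if name=='flangetop':print(np.round(q[np.argsort(q[:,1])][::max(1,len(q)//12)]).tolist())
E
```

```text
((586.0615234375, -30.6226806640625), (200.79832458496094, 409.639892578125), 5.317157745361328)
yaw 0.09280190950447342 ring [ 0.5879149  -0.05053662]
top tray 7583 med [-31.  51. -70.] lo [ -98. -172.  -73.] hi [ 97. 219. -66.]
top blue 178 med [ -3. 115.  18.] lo [-19. 102.   9.] hi [ 15. 128.  23.]
top red 330 med [-48.   2.  84.] lo [-71. -12.  38.] hi [-23.  14.  98.]
top black 252 med [ -1.   1. 115.] lo [-21. -11.  98.] hi [ 20.  12. 132.]
top flangetop 90 med [ -0. 168.  28.] lo [-19.  55.  23.] hi [ 18. 174.  32.]
[[13.0, 54.0, 24.0], [-0.0, 56.0, 33.0], [-15.0, 57.0, 26.0], [5.0, 58.0, 29.0], [-9.0, 59.0, 31.0], [7.0, 60.0, 32.0], [17.0, 168.0, 25.0], [4.0, 169.0, 30.0], [-11.0, 170.0, 25.0], [14.0, 171.0, 26.0], [-3.0, 171.0, 32.0], [-19.0, 173.0, 28.0], [5.0, 174.0, 28.0]]
top tube 487 med [-2. 99. 17.] lo [-26.  58.  10.] hi [ 21. 170.  21.]
top stub 305 med [ -2. -53.  17.] lo [-16. -78.  11.] hi [ 16. -27.  22.]
scene tray 6326 med [ 52.  31. -71.] lo [ -93. -181.  -74.] hi [102. 216. -67.]
scene blue 166 med [ 10. 115.  16.] lo [-12. 101.   2.] hi [ 22. 128.  21.]
scene red 183 med [-45.  -2.  80.] lo [-61. -14.   6.] hi [-25.  12.  89.]
scene yellow 34 med [ 43.  -0. -31.] lo [ 37.  -9. -36.] hi [ 49.   8. -15.]
scene black 90 med [  4.  -3. 117.] lo [-19. -13.  97.] hi [ 23.  10. 132.]
scene flangetop 75 med [  4. 168.  27.] lo [-13.  55.  23.] hi [ 20. 175.  31.]
[[17.0, 55.0, 26.0], [8.0, 55.0, 27.0], [2.0, 56.0, 25.0], [13.0, 57.0, 24.0], [-13.0, 58.0, 26.0], [2.0, 59.0, 30.0], [16.0, 61.0, 23.0], [20.0, 169.0, 24.0], [4.0, 170.0, 23.0], [10.0, 171.0, 28.0], [12.0, 172.0, 27.0], [-9.0, 173.0, 28.0], [9.0, 175.0, 28.0]]
scene tube 385 med [  7. 132.  16.] lo [-18.  55.  10.] hi [ 27. 172.  21.]
scene stub 300 med [  6. -47.  16.] lo [-12. -78.  11.] hi [ 19. -17.  21.]
```

The crop confirms the choice: an aluminium pipe with a blue band, lying in the cradle with a gap to the fixed flange. Both views agree:
- Ring centre is at (0.588, -0.0505, 0.13), yaw 0.093.
- The pipe centre is at ring y = 115 mm (flange faces 55 to 175), so it has to slide 55 mm.
- Flange tops are at +30 and the tray at -70, as the text says.

I'll raise the tool, shut the fingers and go to the far end of the pipe.

```bash
python3 -m creep '[[-1,35,42,20,0,0,-0.035],[-1,37,45,20,0,0,-0.035],[-1,37,45,20,0,0,-0.035],[-1,37,45,20,0,0,-0.035],[-1,37,45,20,0,0,-0.032]]' 60
python3 -m creep '[[-1,37,45,10,0,0,0],[-1,37,45,0,0,0,0],[-1,37,45,0,0,0,0],[-1,37,45,0,0,0,0],[-1,37,45,0,0,0,0]]'
python3 -m creep '[[-1,10,55,0,0,0,0],[-1,10,60,0,0,0,0],[-1,5,60,0,0,0,0],[-1,0,60,0,0,0,0],[-1,0,60,0,0,0,0]]'
python3 -m creep '[[-1,0,40,0,0,0,0],[-1,0,15,0,0,0,0],[-1,0,0,0,0,0,0]]'
```

```text
t: 0.72
eef_pos: [0.3605, -0.4277, 0.3317]
tool_rot: [-0.0, 0.999, 0.046, -0.0]
contact_force: [0.6, 0.7, 0.3]
gripper_width: 0.0
grasp_force: 0.0
t: 1.35
eef_pos: [0.5454, -0.203, 0.3411]
tool_rot: [0.0, 0.999, 0.046, -0.0]
contact_force: [-0.1, -1.7, 0.3]
gripper_width: 0.001
grasp_force: 0.0
t: 1.98
eef_pos: [0.5693, 0.0922, 0.341]
tool_rot: [0.0, 0.999, 0.046, -0.0]
contact_force: [1.1, -0.0, 0.2]
gripper_width: 0.006
grasp_force: 0.0
t: 2.35
eef_pos: [0.5696, 0.1455, 0.3409]
tool_rot: [0.0, 0.999, 0.047, -0.0]
contact_force: [0.9, -0.4, -0.6]
gripper_width: 0.002
grasp_force: 0.0
```

```bash
python3 -m creep '[[-1,-1,8,-45,0,0,0],[-1,0,0,-55,0,0,0],[-1,0,0,-55,0,0,0],[-1,0,0,-45,0,0,0],[-1,0,0,-26,0,0,0]]'
python3 -m creep '[[-1,0,0,0,0,0,0],[-1,1,-10,0,0,0,0],[-1,1,-8,0,0,0,0]]'
python3 -m creep '[[-1,1,-8,0,0,0,0],[-1,1,-8,0,0,0,0]]'
python3 -m creep '[[-1,1,-8,0,0,0,0],[-1,1,-8,0,0,0,0]]'
```

```text
t: 2.98
eef_pos: [0.5683, 0.1496, 0.1131]
tool_rot: [0.001, 0.999, 0.045, -0.001]
contact_force: [-23.0, -2.1, 138.4]
gripper_width: -0.001
grasp_force: 14.7
t: 3.35
eef_pos: [0.5713, 0.1359, 0.1162]
tool_rot: [-0.001, 0.999, 0.046, 0.001]
contact_force: [-0.7, 6.7, 3.0]
gripper_width: -0.0
grasp_force: 2.9
t: 3.6
eef_pos: [0.5732, 0.1199, 0.1162]
tool_rot: [-0.001, 0.999, 0.046, 0.001]
contact_force: [-0.9, 7.1, 3.2]
gripper_width: -0.002
grasp_force: 2.8
t: 3.85
eef_pos: [0.5752, 0.1039, 0.1162]
tool_rot: [-0.001, 0.999, 0.046, 0.001]
contact_force: [-0.8, 6.0, 2.9]
gripper_width: -0.004
grasp_force: 2.9
```

The descent peaked at 138 N just as the tool touched down near z = 0.113. That is over the 120 N wrist limit, so this attempt may already count as failed. I'll check what I hit and where the pipe is before pushing on.

```bash
cat >> h.py <<'E'
F=np.load('fr.npz');a=float(F['a']);c=F['c']
ey=np.array([-np.sin(a),np.cos(a)]);ex=np.array([ey[1],-ey[0]])
def loc(C): return np.stack([(C[...,:2]-c)@ex,(C[...,:2]-c)@ey,C[...,2]-.13],-1)*1000
def masks(p,L):
    hsv=cv2.cvtColor(p,cv2.COLOR_RGB2HSV);h,s,v=[hsv[...,i].astype(int) for i in range(3)]
    box=(abs(L[...,0])<110)&(L[...,1]>-80)&(L[...,1]<215)&(L[...,2]>-60)
    return {k:m&box for k,m in dict(blue=(h>100)&(h<125)&(s>100)&(L[...,1]>20)&(L[...,2]<40)&(abs(L[...,0])<30),red=((h<6)|(h>174))&(s>150),black=(v<45)&(L[...,2]>-60)&(abs(L[...,1])<18)&(L[...,0]>-40),flange=(L[...,2]>23)&(L[...,2]<34)&(abs(L[...,0])<20)&(L[...,1]>16)&(s<60)).items()}
def report(n):
    p,d,P=cloud(n);L=loc(P)
    for k,m in masks(p,L).items():
        q=L[m]
        if len(q)>3:print(n,k,len(q),'med',np.round(np.median(q,0)),'lo',np.round(np.percentile(q,2,0)),'hi',np.round(np.percentile(q,98,0)))
    return p,d,L
E
python3 - <<'E'
from h import *
f=np.load('top0.npz');p,d,P=cloud('top',f['p'],f['d']);L=loc(P)
m=(abs(L[...,0])<14)&(L[...,1]>176)&(L[...,1]<215)
q=L[m];q=q[np.argsort(q[:,1])];print('end of cradle before:',np.round(q[::max(1,len(q)//25)]).tolist())
o=get_obs();print(o['t'],o['eef_pos'],o['contact_force'],loc(o['eef_pos']),[k for k in o])
report('top');p,d,L=report('scene')
cv2.imwrite('pics/s1.png',cv2.resize(p[130:290,220:420,::-1],None,fx=4,fy=3.7,interpolation=cv2.INTER_CUBIC))
E
```

```text
end of cradle before: [[5.0, 181.0, -71.0], [-5.0, 182.0, -70.0], [6.0, 183.0, -61.0], [-7.0, 184.0, -60.0], [9.0, 185.0, -61.0], [-7.0, 186.0, -58.0], [7.0, 188.0, -60.0], [-4.0, 188.0, -60.0], [10.0, 190.0, -63.0], [-6.0, 191.0, -61.0], [4.0, 193.0, -58.0], [-9.0, 194.0, -57.0], [8.0, 196.0, -62.0], [-6.0, 196.0, -59.0], [6.0, 199.0, -69.0], [-4.0, 199.0, -68.0], [6.0, 201.0, -65.0], [-1.0, 202.0, -72.0], [-2.0, 204.0, -66.0], [-6.0, 205.0, -70.0], [4.0, 207.0, -70.0], [-6.0, 207.0, -70.0], [-1.0, 209.0, -68.0], [-13.0, 211.0, -70.0], [2.0, 212.0, -70.0], [-8.0, 213.0, -70.0], [10.0, 214.0, -73.0]]
3.85 [0.57515389 0.10390343 0.1162311 ] [-0.77819026  5.99242956  2.94674865] [  1.60567384 154.95803835 -13.76890116] ['t', 'q', 'joint_vel', 'joint_torque', 'eef_pos', 'tool_rot', 'contact_force', 'torque', 'grasp_force', 'gripper_width']
top blue 23 med [10. 62. 17.] lo [ 1. 59. 13.] hi [16. 68. 22.]
top red 333 med [-48.   2.  84.] lo [-71. -12.  34.] hi [-23.  14.  96.]
top black 247 med [ -1.   1. 115.] lo [-21.  -9.  98.] hi [ 20.  12. 132.]
top flange 16 med [-1. 17. 27.] lo [-17.  16.  23.] hi [14. 18. 31.]
scene blue 171 med [10. 70. 16.] lo [-11.  57.   2.] hi [23. 84. 22.]
scene red 233 med [-46.  -3.  67.] lo [-64. -14.   5.] hi [-25.  12.  88.]
scene black 100 med [  4.  -3. 116.] lo [-18. -13.  95.] hi [ 23.  10. 132.]
scene flange 44 med [ 14. 141.  29.] lo [ 2. 16. 23.] hi [ 19. 169.  34.]
```

View pics/s1.png

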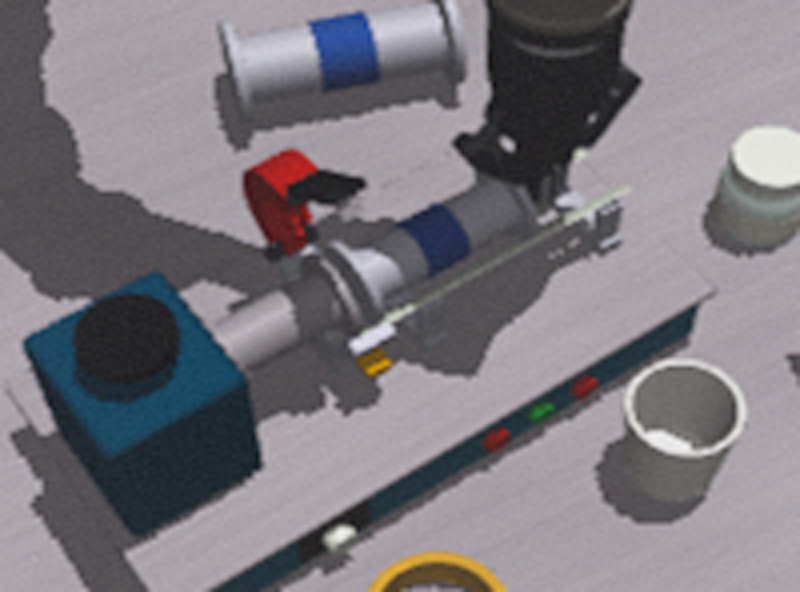

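The scene crop shows the fingers behind the far flange (crop 540,200), with the blue band at (435,240). The pipe centre is now at ring y of about 70.5, so 10.5 mm remain. The fingers are about 24 mm deep on this side, so the descent probably clipped the flange or cradle edge.

```bash
python3 -m creep '[[-1,0,-4,3,0,0,0],[-1,0.5,-4,0,0,0,0]]'
python3 -m creep '[[-1,0,-2,0,0,0,0],[-1,0,0,0,0,0,0]]'
python3 -m creep '[[-1,0,-1.5,0,0,0,0],[-1,0,0,0,0,0,0]]'
python3 - <<'E'
from h import *
print(loc(get_obs()['eef_pos']));report('scene')
E
```

```text
t: 4.2
eef_pos: [0.5755, 0.0959, 0.1191]
tool_rot: [-0.001, 0.999, 0.046, 0.001]
contact_force: [-1.5, 8.1, 3.3]
gripper_width: -0.004
grasp_force: 3.8
t: 4.45
eef_pos: [0.5756, 0.0945, 0.1192]
tool_rot: [-0.001, 0.999, 0.046, 0.001]
contact_force: [-0.7, 6.6, 3.2]
gripper_width: 0.001
grasp_force: 3.3
t: 4.7
eef_pos: [0.5757, 0.0933, 0.1192]
tool_rot: [-0.001, 0.999, 0.047, 0.001]
contact_force: [-0.6, 7.7, 2.6]
gripper_width: -0.002
grasp_force: 3.3
[  1.16686127 144.31377084 -10.8165828 ]
scene blue 175 med [10. 67. 16.] lo [-10.  53.   0.] hi [22. 80. 21.]
scene red 228 med [-46.  -4.  71.] lo [-66. -14.   6.] hi [-26.  12.  88.]
scene black 102 med [  4.  -3. 116.] lo [-19. -13.  94.] hi [ 24.  11. 133.]
scene flange 28 med [ 14. 133.  26.] lo [  8. 120.  23.] hi [ 20. 162.  34.]
```

```bash
for i in 1 2; do python3 -m creep '[[-1,0,-2,0,0,0,0],[-1,0,0,0,0,0,0]]'|sed -n '2p;4p'; done
python3 - <<'E'
from h import *
print(loc(get_obs()['eef_pos']));report('scene')
E
for i in 1 2; do python3 -m creep '[[-1,0,-1,0,0,0,0],[-1,0,0,0,0,0,0]]'|sed -n '2p;4p'; done
python3 - <<'E'
from h import *
print(loc(get_obs()['eef_pos']));p,d,L=report('scene')
cv2.imwrite('pics/s2.png',cv2.resize(p[165:245,270:370,::-1],None,fx=7,fy=7,interpolation=cv2.INTER_CUBIC))
E
```

```text
eef_pos: [0.5758, 0.0912, 0.1192]
contact_force: [-0.7, 6.9, 3.2]
eef_pos: [0.5759, 0.0891, 0.1192]
contact_force: [0.3, 7.2, 4.1]
[  0.95248879 140.1755841  -10.7989527 ]
scene blue 174 med [11. 62. 16.] lo [-11.  48.   1.] hi [22. 76. 21.]
scene red 225 med [-46.  -4.  71.] lo [-66. -14.   5.] hi [-26.  12.  89.]
scene black 100 med [  5.  -3. 118.] lo [-18. -13.  96.] hi [ 24.  10. 132.]
scene flange 26 med [ 13. 132.  26.] lo [  8. 117.  23.] hi [ 19. 159.  33.]
eef_pos: [0.5759, 0.0882, 0.1192]
contact_force: [0.1, 7.8, 3.0]
eef_pos: [0.5759, 0.0872, 0.1192]
contact_force: [0.3, 7.5, 3.2]
[  0.8031022  138.28228918 -10.76498541]
scene blue 173 med [11. 60. 16.] lo [-11.  47.   0.] hi [22. 74. 22.]
scene red 226 med [-46.  -3.  71.] lo [-65. -14.   4.] hi [-26.  12.  88.]
scene black 100 med [  3.  -3. 117.] lo [-18. -13.  94.] hi [ 24.  10. 132.]
scene flange 33 med [ 14. 130.  27.] lo [  9. 114.  23.] hi [ 19. 157.  34.]
```

View pics/s2.png

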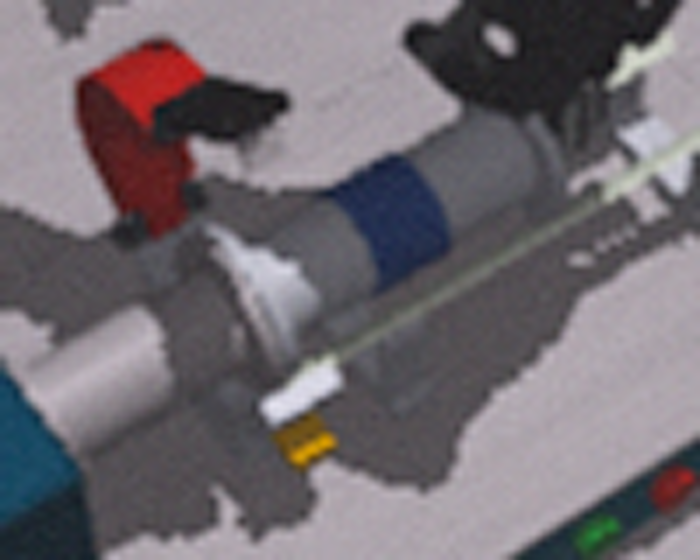

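The scene crop shows the two flanges almost together at (255,290), with the pipe centre near y 60.5. The force is still only sliding friction, so I'll push on to contact.

```bash
for i in 1 2; do python3 -m creep '[[-1,0,-1,0,0,0,0],[-1,0,0,0,0,0,0]]'|sed -n '2p;4p'; done
```

```text
eef_pos: [0.5759, 0.0866, 0.1193]
contact_force: [-0.5, 7.5, 3.9]
eef_pos: [0.5759, 0.0863, 0.1194]
contact_force: [-0.8, 10.0, 3.9]
```

```bash
python3 -m creep '[[-1,0,-2,0,0,0,0],[-1,0,0,0,0,0,0],[-1,0,0,0,0,0,0]]'|sed -n '1,2p;4p'
python3 - <<'E'
from h import *
print(loc(get_obs()['eef_pos']));p,d,L=report('scene')
E
```

```text
t: 6.72
eef_pos: [0.576, 0.0856, 0.1197]
contact_force: [-0.8, 11.7, 4.8]
[  0.71915328 136.64927556 -10.29589466]
scene blue 172 med [11. 59. 16.] lo [-11.  46.  -0.] hi [22. 73. 21.]
scene red 225 med [-46.  -4.  68.] lo [-63. -14.   3.] hi [-25.  11.  88.]
scene black 102 med [  4.  -3. 117.] lo [-18. -13.  95.] hi [ 24.  10. 132.]
scene flange 38 med [ 13. 130.  27.] lo [  7. 113.  23.] hi [ 18. 162.  34.]
```

The pipe is home: contact felt, centre about 60. Next I retreat, lift, and go to the hinge (-x) side of the red ring.

```bash
python3 -m creep '[[-1,0,6,0,0,0,0],[-1,-1,14,0,0,0,0],[-1,0,0,50,0,0,0],[-1,0,0,60,0,0,0],[-1,0,0,60,0,0,0]]'|sed -n '2p;4p'
python3 -m creep '[[-1,-15,-20,35,0,0,0],[-1,-25,-45,0,0,0,0],[-1,-25,-45,0,0,0,0],[-1,-20,-40,0,0,0,0],[-1,-6,-15,0,0,0,0]]'|sed -n '2p;4p'
python3 - <<'E'
from h import *
o=get_obs();print(o['t'],loc(o['eef_pos']),(np.append(c-.105*ex,.195)-o['eef_pos'])*1000)
p,d,L=report('scene')
E
```

```text
eef_pos: [0.5736, 0.1013, 0.2896]
contact_force: [0.9, 0.1, -1.3]
eef_pos: [0.4815, -0.0662, 0.323]
contact_force: [-0.2, 0.3, 0.0]
8.025 [-107.41493757   -5.69414128  193.039149  ] [   1.87687705    5.89342862 -128.039149  ]
scene blue 174 med [10. 60. 16.] lo [-11.  46.   1.] hi [22. 73. 21.]
scene red 189 med [-45.  -2.  78.] lo [-61. -14.   4.] hi [-26.  13.  88.]
scene black 83 med [  3.  -3. 116.] lo [-19. -13.  95.] hi [ 23.  10. 132.]
scene flange 40 med [  3. 116.  27.] lo [-13. 114.  23.] hi [ 18. 121.  30.]
```

```bash
python3 -m creep '[[-1,0,6,-40,0,0,0],[-1,0,0,-40,0,0,0],[-1,0,0,-30,0,0,0],[-1,0,0,-15,0,0,0],[-1,0,0,0,0,0,0]]'|sed -n '2p;4p'
for i in 1 2; do python3 -m creep '[[-1,8,0.7,0,0,0,0],[-1,8,0.7,0,0,0,0]]'|sed -n '2p;4p';done
python3 -c "
from h import *
print(loc(get_obs()['eef_pos']));report('scene');report('top')"
```

```text
eef_pos: [0.483, -0.0563, 0.1977]
contact_force: [0.4, -0.7, 0.8]
eef_pos: [0.5008, -0.0555, 0.1996]
contact_force: [0.2, 0.5, -0.2]
eef_pos: [0.5156, -0.0542, 0.1988]
contact_force: [-6.2, 0.6, 15.2]
[-72.32868128   3.03811721  68.81622664]
scene blue 174 med [10. 60. 16.] lo [-12.  46.   2.] hi [22. 74. 21.]
scene red 199 med [-43.  -3.  73.] lo [-63. -14.   5.] hi [-19.  13.  88.]
scene black 468 med [-35.  -1. 223.] lo [-39. -16.  98.] hi [ 25.  17. 378.]
scene flange 36 med [  4. 117.  27.] lo [-13. 114.  23.] hi [ 17. 120.  30.]
top blue 174 med [-3. 61. 18.] lo [-18.  47.  10.] hi [16. 73. 22.]
top flange 45 med [ -4. 117.  28.] lo [-20. 110.  24.] hi [ 18. 120.  32.]
```

```bash
for i in 1 2 3; do python3 -m creep '[[-1,8,0.4,0,0,0,0],[-1,8,0.4,0,0,0,0]]'|sed -n '2p;4p';done
python3 -c "
from h import *
print(loc(get_obs()['eef_pos']));report('scene')"
```

```text
eef_pos: [0.5327, -0.0527, 0.2001]
contact_force: [-2.7, 0.7, 9.4]
eef_pos: [0.5477, -0.0518, 0.1986]
contact_force: [-1.1, 0.5, 1.8]
eef_pos: [0.5634, -0.0522, 0.1979]
contact_force: [-1.8, -0.2, 0.5]
[-24.57377939   0.63772756  67.89556603]
scene blue 174 med [11. 60. 16.] lo [-12.  46.   2.] hi [22. 74. 21.]
scene red 251 med [ 5. -3. 64.] lo [-41. -14.  20.] hi [25. 12. 69.]
scene black 924 med [ 11.  -2. 165.] lo [-35. -17.  61.] hi [ 82.  17. 445.]
scene flange 37 med [  2. 116.  27.] lo [-16. 114.  23.] hi [ 17. 121.  30.]
```

```bash
python3 -m creep '[[-1,9,0.8,0,0,0,0],[-1,9,0.8,0,0,0,0],[-1,4,0.4,-4,0,0,0]]'|sed -n '2p;4p'
python3 -m creep '[[-1,0,0,-5,0,0,0],[-1,0,0,-5,0,0,0]]'|sed -n '2p;4p'
python3 -m creep '[[-1,0,0,-4,0,0,0],[-1,0,0,-3,0,0,0]]'|sed -n '2p;4p'
python3 -c "
from h import *
print(loc(get_obs()['eef_pos']));report('scene')"
```

```text
eef_pos: [0.5875, -0.0497, 0.1953]
contact_force: [3.6, -1.1, 6.9]
eef_pos: [0.5942, -0.049, 0.1899]
contact_force: [14.5, 1.1, 20.6]
eef_pos: [0.5988, -0.0486, 0.1859]
contact_force: [20.7, 1.9, 24.3]
[11.02545306  0.89477696 55.91489454]
scene blue 175 med [11. 60. 16.] lo [-13.  46.   0.] hi [22. 74. 22.]
scene red 198 med [25. -6. 45.] lo [-33. -14.  20.] hi [39. 12. 56.]
scene black 748 med [ 38.  -4. 188.] lo [ -6. -17.  30.] hi [ 80.  17. 431.]
scene flange 37 med [  3. 116.  27.] lo [-13. 114.  23.] hi [ 18. 120.  30.]
```

```bash
python3 - <<'E'
from h import *
p,d=read_camera('scene')
cv2.imwrite('pics/s3.png',cv2.resize(p[160:250,260:370,::-1],None,fx=7,fy=6.6,interpolation=cv2.INTER_CUBIC))
E
```

```text
(no output)
```

View pics/s3.png

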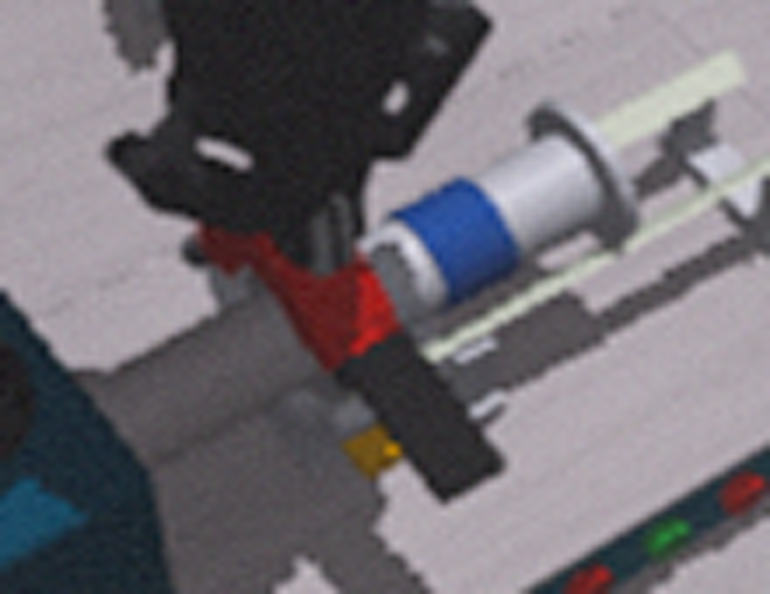

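The crop shows the ring nearly closed: red arch at (340,300), the lever pointing out over the catch at (370,450), and the fingertips slipped towards the latch side of the arch. I'll lift a little, re-centre and press again.

```bash
python3 -m creep '[[-1,0,0,12,0,0,0],[-1,-3,0,6,0,0,0],[-1,0,0,0,0,0,0]]'|sed -n '2p;4p'
python3 -m creep '[[-1,0,0,-8,0,0,0],[-1,0,0,-6,0,0,0]]'|sed -n '2p;4p'
python3 -m creep '[[-1,0,0,-4,0,0,0],[-1,0,0,0,0,0,0]]'|sed -n '2p;4p'
python3 -c "
from h import *
print(loc(get_obs()['eef_pos']));report('scene')"
```

```text
eef_pos: [0.581, -0.0499, 0.1947]
contact_force: [0.2, 0.7, -1.5]
eef_pos: [0.586, -0.0495, 0.1826]
contact_force: [10.5, 0.1, 11.9]
eef_pos: [0.5873, -0.0493, 0.1798]
contact_force: [6.8, 0.3, 9.9]
[-0.45397263  1.32047809 49.7754889 ]
scene blue 174 med [10. 60. 16.] lo [-12.  46.   2.] hi [23. 74. 21.]
scene red 292 med [24. -4. 39.] lo [-26. -14.  19.] hi [43. 13. 50.]
scene black 814 med [ 32.  -3. 150.] lo [-10. -17.   7.] hi [ 95.  17. 424.]
scene flange 39 med [  4. 116.  27.] lo [-13. 114.  24.] hi [ 18. 121.  31.]
```

```bash
for i in 1 2 3; do python3 -m creep '[[-1,-1,0,-3,0,0,0],[-1,0,0,0,0,0,0]]'|sed -n '2p;4p';done
python3 -c "
from h import *
print(loc(get_obs()['eef_pos']))"
```

```text
eef_pos: [0.5826, -0.0496, 0.1746]
contact_force: [2.3, 0.6, 3.6]
eef_pos: [0.5821, -0.0496, 0.1731]
contact_force: [1.0, -0.3, 14.7]
eef_pos: [0.5822, -0.0496, 0.1728]
contact_force: [-4.1, 0.1, 31.0]
[-5.59199125  1.48488756 42.76570747]
```

The tip is bottomed at 42.8 mm above the axis (closed is 43) and the force has risen to 31 N, so the ring is closed. I'll lift off, check, and measure the lever.

```bash
python3 -m creep '[[-1,0,0,15,0,0,0],[-1,0,0,45,0,0,0],[-1,0,0,45,0,0,0],[-1,-10,50,0,0,0,0],[-1,0,50,0,0,0,0]]'|sed -n '1,2p;4p'
python3 - <<'E'
from h import *
print(loc(get_obs()['eef_pos']))
for n in('scene','top'):
    p,d,L=report(n)
    hsv=cv2.cvtColor(p,cv2.COLOR_RGB2HSV)
    m=(hsv[...,2]<60)&(abs(L[...,1])<11)&(L[...,0]>50)&(L[...,0]<115)&(L[...,2]>-60)&(L[...,2]<25)
    q=L[m];print(len(q),np.polyfit(q[:,0],q[:,2],1),np.percentile(q,[2,98],axis=0).round())
    r=L[masks(p,L)['red']&(abs(L[...,0])<6)];print('crown z',np.median(r[:,2]) if len(r) else None)
E
```

```text
t: 13.38
eef_pos: [0.5675, 0.0503, 0.2725]
contact_force: [1.2, 1.2, -0.4]
[-10.96639594 102.26348735 142.48653173]
scene blue 171 med [11. 60. 16.] lo [-10.  46.   1.] hi [22. 73. 21.]
scene red 347 med [21. -1. 36.] lo [-28. -14.   9.] hi [44. 12. 44.]
scene black 223 med [74. -1. -0.] lo [ 50. -12. -14.] hi [98. 10. 11.]
scene flange 37 med [  4. 116.  27.] lo [-13. 114.  23.] hi [ 18. 120.  32.]
225 [-0.55069898 39.58892885] [[ 51. -10. -15.]
 [ 99.  10.  11.]]
crown z 42.57480239308475Traceback (most recent call last):
  File "<stdin>", line 7, in <module>
    raise TypeError("expected non-empty vector for x")
TypeError: expected non-empty vector for x
```

The ring is closed (crown at 42.6 mm) and the pipe centre is at 60. The lever outer face slopes 29° below level, so the latch is at about 1.07 rad with its tip near (100, -15). I'll come down outside the lever tip, at ring (130, 0), with the tips at -24 mm.

```bash
python3 -m creep '[[-1,30,-18,0,0,0,0],[-1,30,-18,0,0,0,0],[-1,30,-18,0,0,0,0],[-1,30,-18,0,0,0,0],[-1,30,-17,0,0,0,0]]'|sed -n '2p;4p'
python3 -m creep '[[-1,0,0,-45,0,0,0],[-1,0,0,-45,0,0,0],[-1,0,0,-40,0,0,0],[-1,0,0,-25,0,0,0],[-1,0,0,-11,0,0,0]]'|sed -n '2p;4p'
python3 -c "
from h import *
print(loc(get_obs()['eef_pos']))"
```

```text
eef_pos: [0.7187, -0.0402, 0.2712]
contact_force: [0.2, 1.0, -0.5]
eef_pos: [0.7167, -0.0394, 0.1038]
contact_force: [-0.1, -0.2, 0.8]
[129.23617637  -0.83367112 -26.1836965 ]
```

```bash
for i in 1 2 3; do python3 -m creep '[[-1,-8,-0.7,0,0,0,0],[-1,-8,-0.7,0,0,0,0]]'|sed -n '2p;4p';done
python3 -c "
from h import *
print(loc(get_obs()['eef_pos']));report('scene')"
```

```text
eef_pos: [0.7031, -0.0403, 0.1084]
contact_force: [1.0, -0.2, 0.2]
eef_pos: [0.6899, -0.0415, 0.1095]
contact_force: [6.3, 0.1, -3.0]
eef_pos: [0.6711, -0.0431, 0.1083]
contact_force: [1.1, 0.5, -0.3]
[ 83.55987955  -0.2764344  -21.72883391]
scene red 199 med [-4. -9. 51.] lo [-37. -14.  17.] hi [30. 10. 56.]
scene black 176 med [97. -9. 47.] lo [ 81. -18.  -3.] hi [105.  15.  83.]
scene flange 17 med [ 12. 117.  27.] lo [  5. 114.  24.] hi [ 17. 120.  30.]
```

```bash
python3 - <<'E'
from h import *
p,d=read_camera('scene')
cv2.imwrite('pics/s4.png',cv2.resize(p[160:250,260:370,::-1],None,fx=7,fy=6.6,interpolation=cv2.INTER_CUBIC))
E
```

```text
(no output)
```

View pics/s4.png

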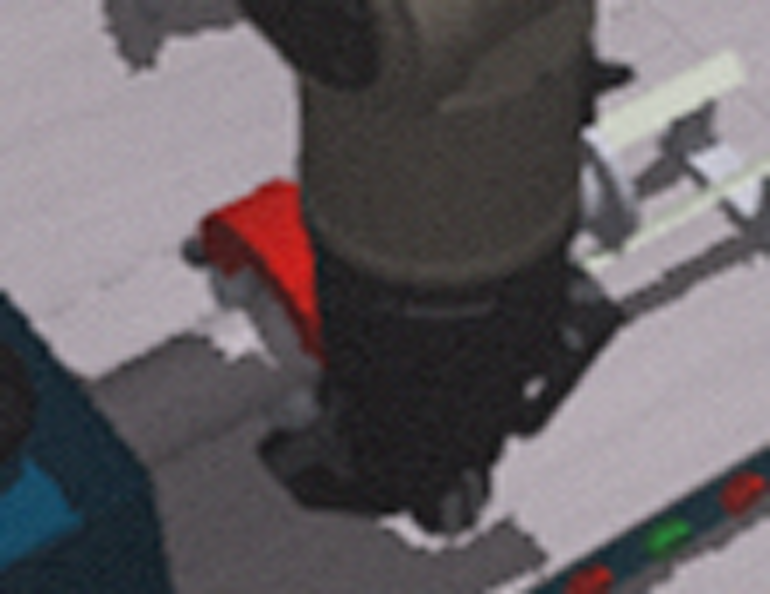

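The crop shows the ring lifted a little (red arch at 280,200). Friction on the lever tip raised it to about 0.25 rad. I'll back off, lift away and measure both joints.

```bash
python3 -m creep '[[-1,20,2,0,0,0,0],[-1,25,2,10,0,0,0],[-1,0,0,60,0,0,0],[-1,0,0,60,0,0,0],[-1,0,50,10,0,0,0]]'|sed -n '2p;4p'
python3 -m creep '[[-1,0,50,0,0,0,0],[-1,0,0,0,0,0,0]]'|sed -n '1,2p;4p'
cat > lev.py <<'E'
from h import *
print(loc(get_obs()['eef_pos']))
for n in('scene','top'):
    p,d,L=report(n)
    hsv=cv2.cvtColor(p,cv2.COLOR_RGB2HSV)
    m=(hsv[...,2]<60)&(hsv[...,1]<140)&(abs(L[...,1])<11)&(L[...,0]>38)&(L[...,0]<115)&(L[...,2]>-60)&(L[...,2]<60)
    q=L[m]
    if len(q)>9:
        q=q[np.argsort(q[:,0])];print('lever',len(q),np.polyfit(q[:,0],q[:,2],1).round(2),np.round(q[::len(q)//8]).tolist())
    for s in(-20,0,20):
        r=L[masks(p,L)['red']&(abs(L[...,0]-s)<4)];print('red z at x',s,np.round(np.percentile(r[:,2],90)) if len(r) else None)
E
python3 lev.py
```

```text
eef_pos: [0.7188, 0.0053, 0.2532]
contact_force: [1.4, 1.1, -1.3]
t: 16.45
eef_pos: [0.7147, 0.0684, 0.2478]
contact_force: [-0.4, -1.0, -1.3]
[137.30428249 106.62244392 117.78189182]
scene blue 175 med [10. 60. 16.] lo [-13.  46.   3.] hi [23. 73. 21.]
scene red 301 med [17. -2. 49.] lo [-25. -14.  30.] hi [40. 12. 56.]
scene black 208 med [59. -2. 12.] lo [ 45. -13. -16.] hi [71. 10. 34.]
scene flange 35 med [  4. 117.  28.] lo [-13. 113.  24.] hi [ 17. 121.  32.]
lever 192 [ -2.03 131.24] [[41.0, -9.0, 28.0], [50.0, -2.0, 34.0], [54.0, 6.0, 22.0], [56.0, -10.0, 18.0], [59.0, 2.0, 7.0], [63.0, -6.0, 2.0], [66.0, -8.0, -1.0], [69.0, -3.0, -11.0]]
red z at x -20 52.0
red z at x 0 55.0
red z at x 20 52.0
top flange 45 med [ -4. 117.  28.] lo [-20. 114.  24.] hi [ 17. 120.  31.]
red z at x -20 None
red z at x 0 None
red z at x 20 None
```

The ring is at about 0.25 rad and the lever at about 0.2 rad, already mostly folded. I'll press the crown closed again, then fold the lever, which now stands near vertical so a push in -x won't lift the ring.

```bash
python3 -m creep '[[-1,-44,-5,0,0,0,0],[-1,-45,-5,0,0,0,0],[-1,-43,-10,0,0,0,0],[-1,0,-50,0,0,0,0],[-1,0,-49,0,0,0,0]]'|sed -n '2p;4p'
python3 -m creep '[[-1,0,0,-30,0,0,0],[-1,0,0,-16,0,0,0],[-1,0,0,0,0,0,0]]'|sed -n '2p;4p'
python3 -c "
from h import *
print(loc(get_obs()['eef_pos']))"
```

```text
eef_pos: [0.5832, -0.0611, 0.2477]
contact_force: [0.4, 0.1, 0.5]
eef_pos: [0.5831, -0.058, 0.2]
contact_force: [-0.2, -0.5, 0.1]
[-5.49939746 -7.01223059 70.0235129 ]
```

```bash
python3 -m creep '[[-1,0,7,-7,0,0,0],[-1,0,0,-5,0,0,0]]'|sed -n '2p;4p'
for i in 1 2 3; do python3 -m creep '[[-1,0,0,-4,0,0,0],[-1,0,0,0,0,0,0]]'|sed -n '2p;4p';done
python3 lev.py
```

```text
eef_pos: [0.5846, -0.0493, 0.1897]
contact_force: [-0.3, 1.0, -0.7]
eef_pos: [0.5843, -0.0509, 0.1853]
contact_force: [-0.1, 0.1, 0.7]
eef_pos: [0.5862, -0.0508, 0.1826]
contact_force: [4.1, 0.9, 4.9]
eef_pos: [0.5879, -0.0507, 0.1798]
contact_force: [7.0, 0.9, 8.2]
[-4.70678039e-02 -1.44102164e-01  4.97717304e+01]
scene blue 173 med [10. 60. 16.] lo [-11.  46.   1.] hi [22. 73. 21.]
scene red 278 med [26. -3. 39.] lo [-30. -14.  17.] hi [45. 13. 50.]
scene black 823 med [ 34.  -3. 148.] lo [ -9. -17. -22.] hi [ 66.  17. 426.]
scene flange 37 med [  4. 117.  27.] lo [-14. 114.  24.] hi [ 19. 121.  30.]
lever 164 [ -2.75 165.31] [[47.0, -9.0, 19.0], [53.0, 4.0, 24.0], [57.0, -10.0, 11.0], [58.0, -9.0, 7.0], [60.0, 7.0, 4.0], [62.0, 11.0, -6.0], [64.0, 9.0, -20.0], [66.0, -1.0, -26.0], [68.0, -11.0, -27.0]]
red z at x -20 44.0
red z at x 0 49.0
red z at x 20 47.0
top blue 159 med [-4. 61. 18.] lo [-18.  48.  10.] hi [16. 73. 23.]
top red 171 med [-34.   4.  35.] lo [-52.  -9.   5.] hi [-12.  25. 188.]
top flange 43 med [ -2. 117.  28.] lo [-18. 103.  23.] hi [ 18. 120.  32.]
red z at x -20 47.0
red z at x 0 None
red z at x 20 None
```

```bash
for i in 1 2 3 4; do python3 -m creep '[[-1,-1,0,-3,0,0,0],[-1,0,0,0,0,0,0]]'|sed -n '2p;4p';done
python3 lev.py
```

```text
eef_pos: [0.5889, -0.0506, 0.1782]
contact_force: [9.9, 0.1, 12.8]
eef_pos: [0.5887, -0.0505, 0.1759]
contact_force: [5.9, 0.7, 7.4]
eef_pos: [0.5863, -0.0507, 0.173]
contact_force: [3.9, 0.1, 20.5]
eef_pos: [0.5864, -0.0507, 0.1728]
contact_force: [-1.2, 1.0, 36.7]
[-1.48624036e+00 -1.48718943e-02  4.27548911e+01]
scene blue 176 med [11. 60. 16.] lo [-11.  46.   2.] hi [23. 73. 22.]
scene red 303 med [27. -3. 32.] lo [-21. -14.   9.] hi [47. 13. 44.]
scene black 797 med [ 31.  -3. 142.] lo [-13. -17. -38.] hi [ 64.  16. 417.]
scene flange 37 med [  3. 116.  27.] lo [-13. 114.  23.] hi [ 18. 121.  30.]
lever 145 [ -3.31 183.45] [[42.0, -4.0, -33.0], [55.0, 5.0, 7.0], [57.0, 9.0, 7.0], [59.0, -1.0, -5.0], [60.0, -10.0, -12.0], [61.0, -0.0, -39.0], [63.0, -4.0, -28.0], [64.0, -3.0, -46.0], [66.0, -7.0, -43.0]]
red z at x -20 38.0
red z at x 0 43.0
red z at x 20 40.0
top blue 151 med [-5. 62. 18.] lo [-18.  49.  10.] hi [16. 73. 23.]
top red 144 med [-34.   5.  28.] lo [-52.  -6.   5.] hi [-14.  23. 180.]
top flange 42 med [ -4. 117.  29.] lo [-18.  88.  23.] hi [ 16. 120.  32.]
red z at x -20 40.0
red z at x 0 None
red z at x 20 None
```

Closed again (42.8 mm at 37 N), with the lever at about 0.18 rad outside the catch. Next I lift, go round to +x and push the lever in at its middle.

```bash
python3 -m creep '[[-1,0,0,25,0,0,0],[-1,0,0,50,0,0,0],[-1,40,4,20,0,0,0],[-1,50,4,0,0,0,0],[-1,30,3,0,0,0,0]]'|sed -n '2p;4p'
python3 lev.py | grep -v black
python3 -m creep '[[-1,0,0,-40,0,0,0],[-1,0,0,-50,0,0,0],[-1,0,0,-40,0,0,0],[-1,0,0,-25,0,0,0],[-1,0,0,0,0,0,0]]'|sed -n '2p;4p'
python3 -c "
from h import *
print(loc(get_obs()['eef_pos']))"
```

```text
eef_pos: [0.7011, -0.0402, 0.2597]
contact_force: [-0.1, -0.3, -0.6]
[113.61719677  -0.18347061 129.68100264]
scene blue 6 med [ 7. 47. 18.] lo [ 4. 44. 17.] hi [ 9. 48. 20.]
scene red 327 med [24. -5. 31.] lo [-47. -14.   6.] hi [46. 12. 43.]
lever 146 [ -3.   164.79] [[44.0, -6.0, -29.0], [55.0, -0.0, 7.0], [57.0, 6.0, 10.0], [59.0, -1.0, 0.0], [60.0, -7.0, -6.0], [61.0, 3.0, -9.0], [63.0, -7.0, -25.0], [64.0, -8.0, -31.0], [65.0, 3.0, -40.0]]
red z at x -20 39.0
red z at x 0 43.0
red z at x 20 40.0
top blue 171 med [-2. 60. 18.] lo [-18.  48.  10.] hi [16. 73. 23.]
top red 461 med [-6.  1. 37.] lo [-50. -12.   7.] hi [47. 14. 45.]
top flange 41 med [ -2. 117.  29.] lo [-18. 114.  24.] hi [ 17. 120.  31.]
red z at x -20 41.0
red z at x 0 45.0
red z at x 20 40.0
eef_pos: [0.6971, -0.0405, 0.1026]
contact_force: [0.1, -0.6, -0.2]
[109.67140543  -0.13532502 -27.42071315]
```

```bash
python3 -m creep '[[-1,-10,-1,0,0,0,0],[-1,-10,-1,1,0,0,0],[-1,-6,-0.5,0,0,0,0]]'|sed -n '2p;4p'
for i in 1 2 3; do python3 -m creep '[[-1,-4,-0.4,0,0,0,0],[-1,0,0,0,0,0,0]]'|sed -n '2p;4p';done
python3 lev.py | grep -v black|head -6
```

```text
eef_pos: [0.6738, -0.0428, 0.1077]
contact_force: [0.1, -0.3, 0.4]
eef_pos: [0.67, -0.043, 0.1066]
contact_force: [0.7, 0.0, -0.1]
eef_pos: [0.6659, -0.0433, 0.1062]
contact_force: [0.6, 1.0, 0.6]
eef_pos: [0.6619, -0.0437, 0.1062]
contact_force: [0.4, -0.3, -0.3]
[ 74.25694774  -0.08331525 -23.79152263]
scene red 140 med [-10.  -8.  38.] lo [-49. -14.   4.] hi [19. 10. 44.]
scene flange 28 med [  7. 117.  27.] lo [ -4. 113.  24.] hi [ 18. 120.  31.]
lever 107 [   3.   -233.47] [[61.0, -9.0, -34.0], [74.0, 8.0, 25.0], [83.0, -9.0, 1.0], [86.0, 6.0, 43.0], [87.0, 2.0, -5.0], [87.0, -1.0, 4.0], [89.0, -5.0, 18.0], [92.0, -4.0, 47.0], [93.0, -7.0, 53.0]]
red z at x -20 38.0
red z at x 0 44.0
```

```bash
for i in 1 2 3 4; do python3 -m creep '[[-1,-3,-0.3,0,0,0,0],[-1,0,0,0,0,0,0]]'|sed -n '2p;4p';done
python3 lev.py | grep -v black|head -6
```

```text
eef_pos: [0.6591, -0.044, 0.1063]
contact_force: [0.1, 0.3, -0.4]
eef_pos: [0.6564, -0.0442, 0.1064]
contact_force: [3.1, 1.0, -1.7]
eef_pos: [0.655, -0.0443, 0.1069]
contact_force: [7.0, 1.7, -2.7]
eef_pos: [0.655, -0.0443, 0.1082]
contact_force: [13.5, 1.4, -4.6]
[ 6.74240249e+01  2.39931702e-02 -2.18415466e+01]
scene red 99 med [-13.  -9.  38.] lo [-50. -14.   5.] hi [11.  7. 45.]
scene flange 38 med [  4. 117.  27.] lo [-14. 114.  23.] hi [ 19. 121.  30.]
lever 106 [   2.66 -182.81] [[49.0, -10.0, 9.0], [73.0, 3.0, 20.0], [76.0, 5.0, 44.0], [78.0, -1.0, -9.0], [79.0, 10.0, 22.0], [80.0, 4.0, 41.0], [81.0, -4.0, 29.0], [84.0, 7.0, 48.0], [85.0, -10.0, 45.0]]
red z at x -20 39.0
red z at x 0 43.0
```

```bash
python3 -m creep '[[-1,-3,-0.3,-2,0,0,0],[-1,-2,0,0,0,0,0],[-1,0,0,0,0,0,0]]'|sed -n '2p;4p'
python3 -m creep '[[-1,10,1,0,0,0,0],[-1,25,2,0,0,0,0],[-1,25,2,20,0,0,0],[-1,0,0,60,0,0,0],[-1,0,0,60,0,0,0]]'|sed -n '1,2p;4p'
python3 -m creep '[[-1,0,50,0,0,0,0],[-1,0,50,0,0,0,0],[-1,0,30,0,0,0,0]]'|sed -n '1,2p;4p'
python3 lev.py
python3 - <<'E'
from h import *
p,d=read_camera('scene')
cv2.imwrite('pics/s5.png',cv2.resize(p[160:250,260:370,::-1],None,fx=7,fy=6.6,interpolation=cv2.INTER_CUBIC))
E
```

```text
eef_pos: [0.6551, -0.0443, 0.1086]
contact_force: [23.7, 1.1, -2.3]
t: 24.42
eef_pos: [0.7039, -0.0403, 0.2445]
contact_force: [1.1, -0.5, 0.6]
t: 24.8
eef_pos: [0.7035, 0.0932, 0.2439]
contact_force: [0.1, -0.0, -0.4]
[128.45571996 132.4247404  113.93310501]
scene blue 176 med [11. 60. 17.] lo [-12.  46.   1.] hi [22. 74. 21.]
scene red 342 med [22. -1. 37.] lo [-24. -14.  10.] hi [45. 12. 44.]
scene black 136 med [57. -3. -9.] lo [ 50. -13. -42.] hi [59.  9. 10.]
scene flange 35 med [  4. 116.  28.] lo [-13. 114.  24.] hi [ 16. 121.  31.]
lever 134 [ -3.21 168.7 ] [[43.0, -7.0, 2.0], [52.0, -7.0, 10.0], [56.0, -10.0, -13.0], [57.0, 6.0, 4.0], [57.0, -9.0, -44.0], [58.0, 11.0, -31.0], [58.0, 2.0, -22.0], [58.0, 8.0, -22.0], [59.0, -4.0, -19.0]]
red z at x -20 38.0
red z at x 0 45.0
red z at x 20 41.0
red z at x -20 None
red z at x 0 None
red z at x 20 None
```

View pics/s5.png

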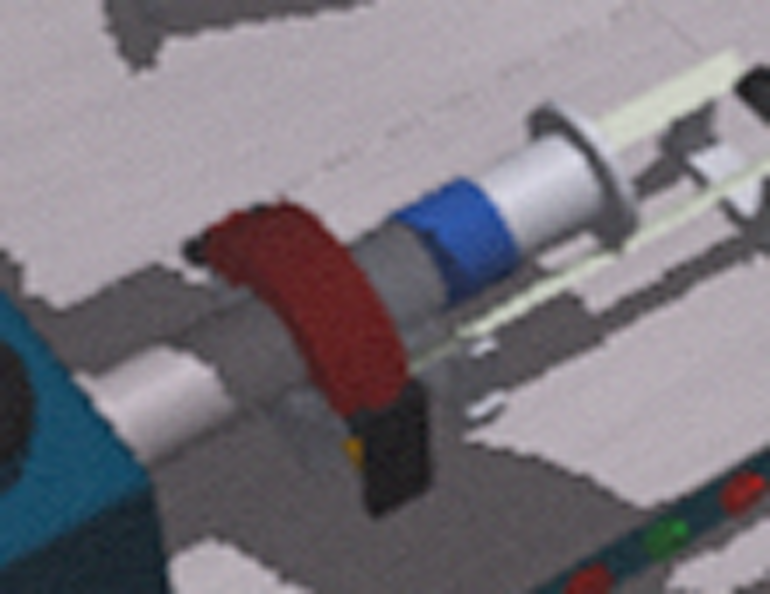

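The crop shows the ring closed over the flanges. The lever hangs straight down over the yellow catch at (395,450): its outer face is at x of about 57 over its full length, so the latch is at about 0. The pipe is home and the robot is clear, so I hand in.

```bash
python3 -m creep '[[-1,0,0,20,0,0,0],[-1,0,0,0,0,0,0],[-1,0,0,0,0,0,0]]'|sed -n '1p;4p'; python3 -c "
from station import *
print(hand_in())"
```

```text
t: 25.32
contact_force: [-0.3, -0.1, -0.9]
the job is handed in; nothing more can be done
None
```

I handed the job in at about 25 s with the pipe home, the ring closed, the lever folded over the catch and the robot clear; however, one wrist-force reading of 138 N (limit 120 N) on the first descent behind the pipe may fail the run, the ring lifted to about 0.25 rad on my first try at the lever and had to be closed again, and I did not re-measure the brass ring, jar and cup.

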